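# Date-stamp the tart carton

### The arm

A 6-joint arm with a two-finger parallel gripper is mounted at the origin on the work surface. World frame = base frame: x ahead of the robot, y to its left, z up, the work surface at z = 0. Lengths are in m, angles in degrees, forces in N, time in s.
With the tool pointing down it reaches from about 0.4 to 0.925 m from the base axis. Payload 3.4 kg.
Tool frame: the origin (TCP) lies midway between the tips of the shut fingers; the grasp point (between the pads) lies 19 mm behind it; x points along the fingers, y is the direction in which the jaws open and shut, and the axes are right-handed (so a half turn about x gives the same grasp; the last joint's range is limited). The gripper opens to 85 mm and grips with 20 to 120 N. Pads are 22 mm wide; open, the fingers measure 114 mm over their backs; the gripper's body (76 mm by 85 mm) begins 54 mm behind the grasp point. The pads swing forward as they close: fully open they stand 13 mm farther back than shut.
Start: joints at [-68.784, 17.578, 86.31, -0, 76.112, -4.211], TCP at [0.247, -0.519, 0.231] pointing down, gripper open.
Joint ranges: [-179.03, 179.03], [-60, 130.46], [8.19, 133.38], [-81.62, 261.62], [5.75, 156.47], [-153.77, 153.77]. Speed limits (degrees/s): [147.25, 147.25, 180, 180, 180, 180].

### API

Orientations are given as a 3x3 rotation matrix whose columns are the frame's x, y, z axes.
In Python, from rig import r gives the robot as it stands.
- The arm moves only by the tool step_arm, never from a script. Its argument "commands" is a list of rows, each a list of 3 entries, a list of its own where there are three numbers: the shift along the tool's x, y, z in m, then the turn, a rotation vector about the tool's x, y, z in rad, then the gripper's target within -1 to 1 (fully open at 1, half-way at 0, shut at -1). In form: [[[dx, dy, dz], [ax, ay, az], claw], ...]. A call has exactly 5 rows; each row shifts and turns the pose as measured when the row begins, along the tool's axes as they then stand; what a row does not reach is not made up. A row lasts 1/10 s, in which the tool goes at most 50 mm and 8.59 degrees, less where a joint would pass 70% of its speed; a pose out of reach is approached as far as the arm can. A call with a gripper value outside its range is refused whole. The fingers move at their own pace and stop on an object; "force" is the grip in N (left out, the last holds). Time passes only in rows, so rows that do not move let the fingers close, or fill a call up. It gives the time, the measured TCP pose, the force and the opening at its end, in the units of the state.
- r.get_state(): the state, without advancing time (a new reading comes with each control period).
- r.capture(name): name is "scene" or "side" or "wrist"; returns a dict with "image" (384x512x3 uint8, blue, green, red), "z_map" (384x512 float32, m along the optical axis (not along the pixel's ray), 0 where there is no reading), "fx", "fy", "cx", "cy" (pixels), "pose" (4x4, takes a point from camera to world coordinates); the wrist camera has in their place "hand_eye" (4x4, takes a point from camera to tool coordinates, whose origin is the TCP and whose axes are the tool frame's). Camera axes: x right, y down, z forward; pixel columns grow to the right and rows downward; lengths in m; the calibration is good to about 2 mm. The wrist camera is an equidistant fisheye: a pixel r from the principal point sees the ray r / f radians off the axis. A picture is of the moment at which its call begins: read the wrist's pose just before it.
- r.finish_job(): hands the job in, once; it reports no verdict.
Trained networks look in the newest picture that a camera, given by its name, has taken for a name from the list of things; names that differ only in an ending like _2 or _b are one class to them, and where a whole thing is asked for, a point or a joint stands for the part that bears it (a point fixed in the world has none). Each returns a list of dicts, best first, with "p" (0 to 1); they miss things now and then, are a little off and sometimes report something else, mostly with a low value. They report only what shows in the picture. A call takes as long as a camera call. They do not tell look-alikes from the thing itself.
- r.masks_of(target, camera): "pixels" (384x512 bool, what is visible of it) and "pixel" ([column, row] in pixels, amid what is visible of it).
The state is a dict: "time": time; "qpos": joint angles; "joint_vel": joint speeds; "tau": joint torques, N m; "position": TCP position; "eef_rot": TCP orientation; "wrist_force": force on the tool from outside, world axes, zero at the start; "ft_torque": the same for the moment, N m; "width": finger opening in m.
Only numpy, scipy, OpenCV 4.12 (cv2) and the standard library are available. Lean on these libraries where they do the work, as an engineer would, in place of code of your own. Each camera call takes 0.05 s, during which the arm holds its last target.

### The job

Date-stamp the tart carton: set the spring stamp down square inside the printed panel on the carton's lid, press its head firmly all the way to its stop and hold it there for a second without crushing the carton. Then put the stamp back, standing in its steel tray with its head sprung up again, and do not disturb the other things on the bench.

Things in the scene. Friction and masses are not known exactly. Their poses are not given: they have to be found in the camera images.
- stamp: Self-inking hand stamp, about 250 g (varies), loose, starts standing in the tray. Grey plastic frame 62 mm long (x) x 34 mm wide (y) x 48 mm high; above it a black sprung head. The whole is 88 mm tall with the head up. Origin: centre of its flat underside, z up. The two ends are alike. It can be lifted and carried by the head.
- head_top (a point): Centre of the flat top of the stamp's head. The head is a black block 46 mm (x) x 44 mm (y) x 16 mm thick, above the middle of the frame, so it overhangs the frame's long sides by 5 mm; its underside is 24 mm above the frame's top when up.
- head (a joint): How far the stamp's head is pressed down into the frame, m: 0 = fully up (88 mm tall). The spring takes about 2 N to start and 0.15 N per mm (at most 6 N). Where the stop lies is set inside, out of sight, and differs each time: between 4 and 20 mm of travel. There a rubber buffer gives about 16 N per mm; pressing with about 15 to 20 N is firmly home. The head springs up when let go.
- carton: Cardboard tart carton with a shut lid, fixed to the bench, 150 mm (x) x 110 mm (y) x 60 mm high. Origin: centre of its underside. Its plain twin without a panel is a bystander. The lid is crushed when the stamp bears on it with more than 35 N.
- panel (a point): Centre of the white printed panel on the carton's lid, at the lid's height (60 mm). The panel is 80 mm (along this x) x 52 mm (y) over its dark border, flat, and lies off the lid's centre. The stamp's long side goes along the panel's long side, either way round.
- tray: Shallow steel tray, fixed, 104 mm (x) x 76 mm (y) outside, 12 mm high, walls and floor 3 mm thick. Origin: centre of its underside. The stamp belongs in it, standing flat on its floor.
- cases: Stack of foil tart cases, 79 mm across, 38 mm high, loose, a bystander standing between tray and carton. Origin: centre of the underside.
- jar: Glass jar with a steel cap, 60 mm across, 85 mm high, loose, a bystander between tray and carton. Origin: centre of the underside.
- bowl: Steel bowl, 150 mm across, 60 mm high, a bystander on the left. Origin: centre of the underside.
- shaker: Steel shaker, 72 mm across, 115 mm high, a bystander on the left. Origin: centre of the underside.
- carton2: Plain carton with no panel, 150 x 110 x 60 mm, a bystander on the right. Origin: centre of the underside.
- scraper: Bench scraper lying flat, steel blade 150 mm wide with a dark wooden handle 24 mm high, a bystander on the right. Origin: near its middle, on the bench.
- brush: Pastry brush lying flat, a bystander at the far left. Origin: on the bench below its middle.
Not all that is in view belongs to the job. Of the things like the stamp, leave any that is orange, purple or yellow; of the rest the smaller one is meant.

How it is judged (in metres and radians):
On the way:
1. the stamp, upright and square (0.2 rad) within 10 mm of the panel's centre, its head pressed to the stop, bears on the carton with over 12 N for 0.4 s (x of stamp in the frame of panel between -0.01 and 0.01 m and y of stamp in the frame of panel between -0.01 and 0.01 m and z of stamp in the frame of panel below 0.004 m and angle between stamp's own z axis and vertical below 0.06 rad and angle between the x axis of stamp and the x axis of panel, either way round below 0.2 rad and contact force between stamp and carton above 12 N and value of joint head above 0.003 m), for 0.4 s.
At the end, for the whole second after the job is handed in: The stamp stands at rest flat on the tray's floor (underside within 6 mm of the tray's underside, tilt under 0.05 rad, inside the walls), head fully up (within 2 mm), let go (x of stamp in the frame of tray between -0.025 and 0.025 m and y of stamp in the frame of tray between -0.024 and 0.024 m and z of stamp in the frame of tray below 0.006 m and angle between stamp's own z axis and vertical below 0.05 rad and value of joint head below 0.002 m and linear speed of stamp below 0.02 m/s); the robot touches nothing.
It fails at once if the stamp bears on the carton with more than 35 N (crushed) (contact force between stamp and carton above 35 N).
It fails at once if the stamp is dropped or driven into the tray (more than 60 N) (contact force between stamp and tray above 60 N).
It fails at once if a bystander is moved by more than 20 mm (distance of any of cases, jar, bowl, shaker, carton2, scraper, brush from where it was at the start of the episode above 0.02 m).
It also fails if it takes over 69 s, if anything falls off the work surface, if the arm or the gripper's body presses on something with over 40 N, if the wrist force passes 120 N, or if a joint passes its speed limit or range.

## Working session

There is one attempt and no reset: what is moved stays moved. The work goes in short steps, Python scripts to look and compute and a tool call to move; the robot and the scene stay as the last step left them, time stands still between calls to the robot, and variables do not carry over. Pictures are saved under pics/ and viewed, and the job is handed in when it is done.

Besides the shell and the picture viewer there is one more tool, called by a JSON object that holds its "api" and its "payload", one argument or row to a line. step_arm: Moves the arm, as the interface text tells. Its arguments: {"type":"object","properties":{"commands":{"type":"array"},"force":{"type":"number"}},"required":["commands"]}

```bash
ls; mkdir -p pics
python3 - <<'E'
from rig import r
import cv2,json
s=r.get_state()
for k,v in s.items(): print(k,v)
for n in ["scene","side"]:
    c=r.capture(n); cv2.imwrite(f"pics/{n}0.png",c["image"]); print(n,c["fx"],c["fy"],c["cx"],c["cy"],c["pose"])
    for t in ["stamp","carton","tray","cases","jar","panel","head"]:
        try:
            print(t,[(round(m["p"],2),m["pixel"],int(m["pixels"].sum())) for m in r.masks_of(t,n)])
        except Exception as e: print(t,e)
print(r.get_state()["time"])
E
```

```text
pics
time 0.0
qpos [-6.87848470e+01  1.76214138e+01  8.63819550e+01  8.43282906e-04
  7.61127625e+01 -4.21239829e+00]
joint_vel [-0.09222346  0.07446507 -0.09972468 -0.01148759  0.05746324 -0.15721919]
tau [-2.14565453e-04 -4.57554102e+01 -2.51914001e+01 -8.39003064e-05
  1.34465660e-02  3.80245851e-06]
position [ 0.24660855 -0.51866566  0.23040226]
eef_rot [[-7.20146460e-04  4.29365531e-01 -9.03130512e-01]
 [ 1.89467628e-03 -9.03128540e-01 -4.29366104e-01]
 [-9.99997946e-01 -2.02034644e-03 -1.63123864e-04]]
wrist_force [-0.43589122 -0.33006201 -0.31769868]
ft_torque [ 0.00424637  0.00979873 -0.00485226]
width 0.0855455419021058
scene 441.4659663416182 441.4659663416182 257.97378693189114 192.25103892903073 [[-0.44332236  0.48243911 -0.75545866  1.54620894]
 [ 0.89631173  0.24753936 -0.36789884  0.49248624]
 [ 0.00951696 -0.84022424 -0.54215557  0.82958592]
 [ 0.          0.          0.          1.        ]]
stamp [(0.78, [200.3, 209.5], 413), (0.73, [168.6, 176.0], 764), (0.72, [213.0, 191.0], 415), (0.67, [191.7, 164.9], 331), (0.55, [231.7, 165.5], 779)]
carton [(0.56, [139.2, 171
[... 520 characters left out ...]
.00636387 -0.79256362 -0.60975603  0.80438618]
 [ 0.          0.          0.          1.        ]]
stamp [(0.88, [332.6, 190.8], 1195), (0.74, [290.9, 177.6], 513), (0.68, [258.1, 172.3], 441), (0.6, [348.6, 160.6], 220), (0.56, [308.0, 154.9], 849)]
carton [(0.92, [333.9, 143.5], 912), (0.57, [216.2, 250.0], 2817), (0.5, [289.6, 172.0], 219), (0.45, [190.9, 335.8], 1512)]
tray [(0.73, [291.3, 193.4], 329)]
cases [(0.86, [268.2, 219.8], 525), (0.35, [334.0, 145.0], 872)]
jar [(0.62, [210.0, 189.8], 486)]
panel [(0.95, [216.6, 254.1], 2845)]
head [(0.7, [258.5, 165.5], 230), (0.67, [309.5, 143.8], 393), (0.64, [334.9, 176.6], 537), (0.59, [288.3, 172.0], 250), (0.58, [344.5, 164.0], 180)]
0.8
```

Run:
```python
import cv2
for n in ["scene","side"]:
    i=cv2.imread(f"pics/{n}0.png"); cv2.imwrite(f"pics/{n}0b.png",cv2.resize(i,(768,576),interpolation=cv2.INTER_CUBIC))
i=cv2.imread("pics/scene0.png")[120:260,120:300]; cv2.imwrite("pics/scene0c.png",cv2.resize(i,(760,591),interpolation=cv2.INTER_CUBIC))
i=cv2.imread("pics/side0.png")[110:290,150:390]; cv2.imwrite("pics/side0c.png",cv2.resize(i,(780,585),interpolation=cv2.INTER_CUBIC))
```

```text
(no output)
```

View pics/scene0b.png

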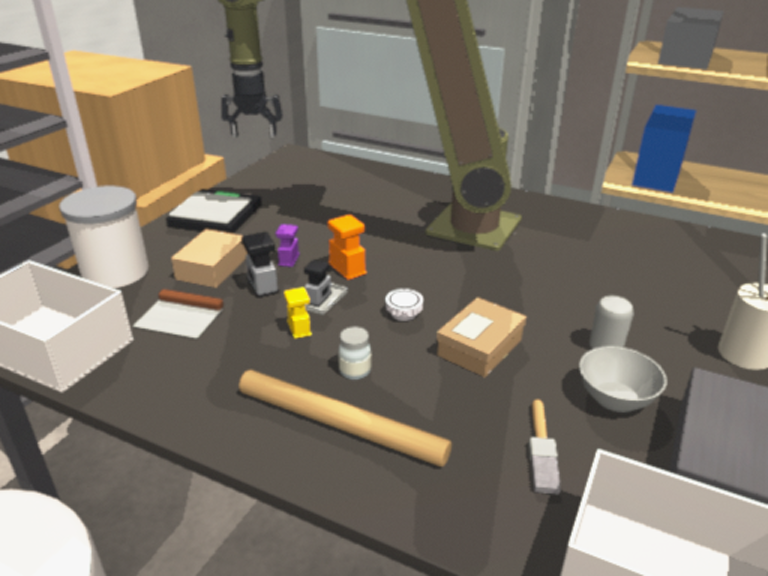

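View pics/side0b.png

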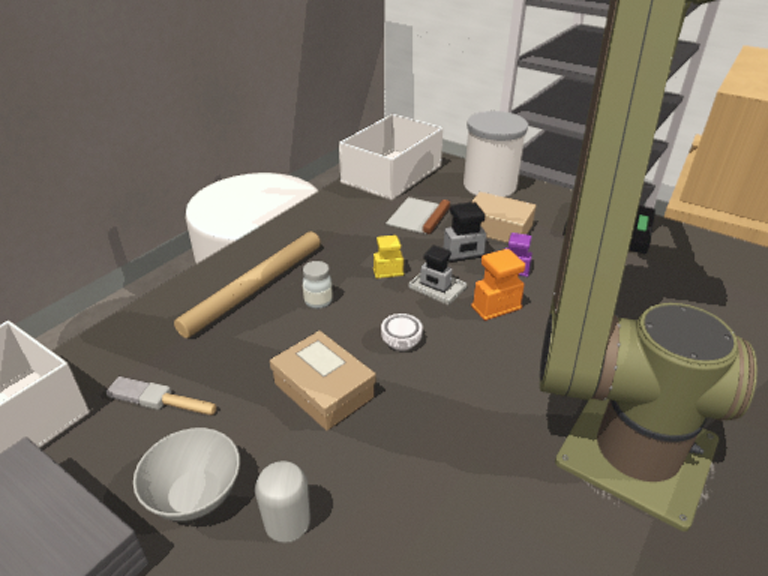

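View pics/scene0c.png

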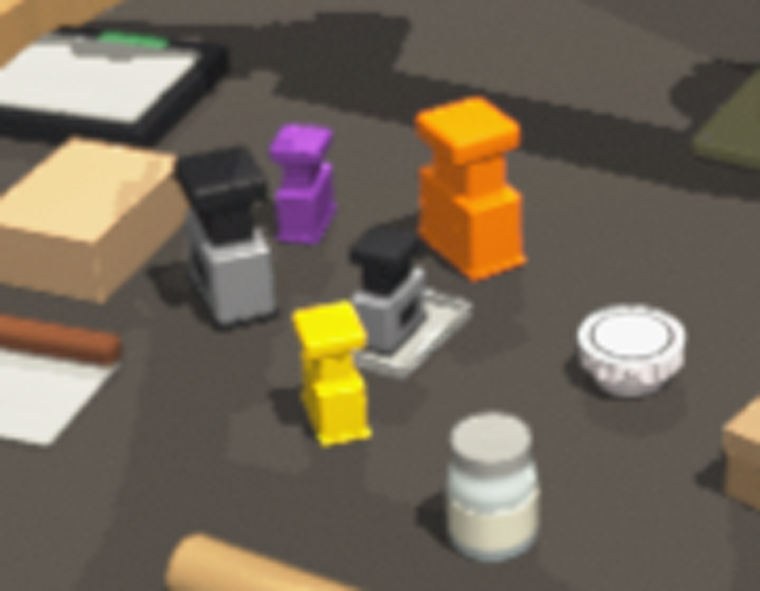

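View pics/side0c.png

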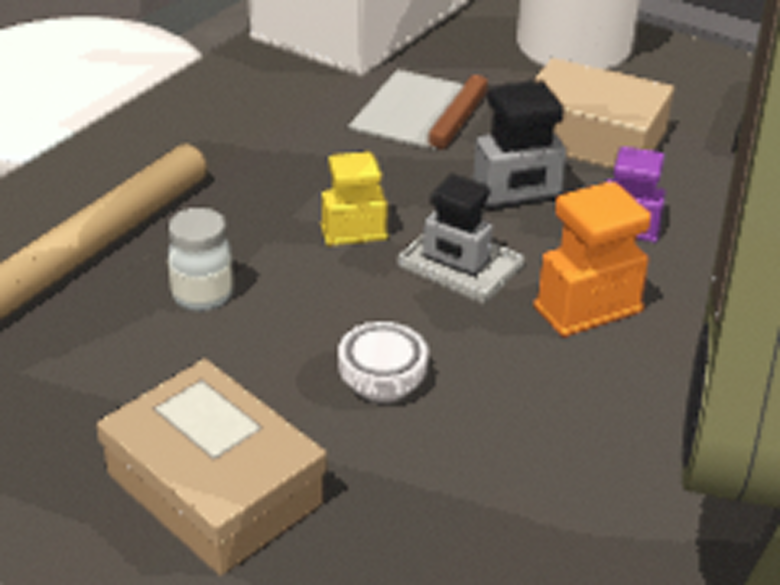

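The pictures show the tray with the small grey, black-headed stamp in it at about (211,192) in scene and (290,177) in side. The decoys are orange, purple, yellow and a larger grey one. The carton with the white panel is at about (322,225) in scene and (216,250) in side. Next I measure these.

```bash
cat > h.py <<'E'
import numpy as np,cv2
from rig import r
def cloud(c):
    z=c["z_map"]; v,u=np.mgrid[:z.shape[0],:z.shape[1]]
    P=np.stack([(u-c["cx"])/c["fx"]*z,(v-c["cy"])/c["fy"]*z,z],-1)
    W=P@c["pose"][:3,:3].T+c["pose"][:3,3]; W[z<=0]=np.nan
    return W
def rect(p):
    (c,s,a)=cv2.minAreaRect((p[:,:2]*1000).astype(np.float32)); return np.round(c,1),np.round(s,1),round(a,1)
E
python3 - <<'E'
from h import *
C={}
for n in ["scene","side"]:
    c=r.capture(n); W=cloud(c); C[n]=(c,W); np.save(f"W_{n}.npy",W)
    np.save(f"I_{n}.npy",c["image"])
    for t in ["stamp","panel","carton","cases","jar","tray"]:
        for m in r.masks_of(t,n):
            if m["p"]<.4: continue
            k=cv2.erode(m["pixels"].astype(np.uint8),np.ones((2,2)))>0
            p=W[k]; p=p[~np.isnan(p[:,0])]
            if len(p)<5: continue
            zt=np.percentile(p[:,2],97); q=p[p[:,2]>zt-.006]
            print(n,t,round(m["p"],2),m["pixel"],"med",np.median(p,0).round(3),"ztop",zt.round(3),"toprect",rect(q))
# top-down map
s=1000; img=np.zeros((600,800,3),np.uint8); H=np.full((600,800),-1.)
for n in C:
    c,W=C[n]; I=c["image"]; ok=~np.isnan(W[...,0])
    for (x,y,z),col in zip(W[ok],I[ok]):
        # row: x from .9 top to .3 bottom ; col: y from .35 left to -.45 right
        rr=int((.95-x)*s); cc=int((.3-y)*s)
        if 0<=rr<600 and 0<=cc<800 and z<.2 and z>H[rr,cc]: H[rr,cc]=z; img[rr,cc]=col
img=cv2.dilate(img,np.ones((3,3)))
for k in range(0,8): cv2.line(img,(k*100,0),(k*100,599),(80,80,0)); 
for k in range(0,6): cv2.line(img,(0,k*100+50),(799,k*100+50),(80,80,0))
cv2.imwrite("pics/top0.png",img)
E
```

```text
scene stamp 0.82 [200.9, 207.8] med [ 0.63  -0.156  0.05 ] ztop 0.089 toprect (array([ 619.4, -166.6]), array([48.4, 42.1]), 47.8)
scene stamp 0.79 [189.4, 165.9] med [ 0.402 -0.335  0.047] ztop 0.088 toprect (array([ 390.5, -341.4]), array([45.3, 38. ]), 27.5)
scene stamp 0.63 [212.7, 188.6] med [ 0.518 -0.177  0.05 ] ztop 0.091 toprect (array([ 504.6, -183.5]), array([36.7, 43.2]), 83.7)
scene stamp 0.63 [229.7, 164.5] med [ 0.376 -0.18   0.066] ztop 0.127 toprect (array([ 362.2, -193.5]), array([63.9, 62.8]), 59.8)
scene stamp 0.59 [170.2, 175.2] med [ 0.534 -0.311  0.068] ztop 0.125 toprect (array([ 521.9, -328.8]), array([56.1, 57.2]), 53.5)
scene panel 0.86 [320.4, 224.5] med [0.538 0.203 0.058] ztop 0.062 toprect (array([505.7, 196.1]), array([111.8, 154.1]), 79.8)
scene carton 0.72 [138.8, 171.8] med [ 0.533 -0.465  0.053] ztop 0.061 toprect (array([ 505.3, -486.3]), array([148.5, 108.5]), 9.0)
scene carton 0.63 [321.0, 223.5] med [0.536 0.203 0.058] ztop 0.062 toprect (array([505.5, 195. ]), array([113.9, 154.1]), 79.8)
scene cases 0.73 [233.6, 238.7] med [0.699 0.012 0.055]
[... 1036 characters left out ...]
129 toprect (array([ 350.7, -190.4]), array([63.2, 55.9]), 60.0)
side panel 0.91 [213.2, 252.2] med [0.48  0.213 0.06 ] ztop 0.063 toprect (array([499.5, 197. ]), array([112.9, 154.8]), 79.2)
side carton 0.59 [336.1, 144.9] med [ 0.47  -0.467  0.059] ztop 0.063 toprect (array([ 485.7, -439.5]), array([142.1, 199.4]), 8.1)
side cases 0.8 [269.5, 218.7] med [0.451 0.016 0.038] ztop 0.041 toprect (array([457.6,   7.5]), array([73.7, 72.8]), 37.5)
side jar 0.71 [213.4, 189.5] med [0.662 0.018 0.057] ztop 0.087 toprect (array([673.6,   4.3]), array([45.7, 47.9]), 85.8)
side tray 0.62 [291.5, 195.7] med [ 0.464 -0.166  0.005] ztop 0.015 toprect (array([ 490.2, -184.2]), array([104.5,  78.2]), 0.3)
```

View pics/top0.png

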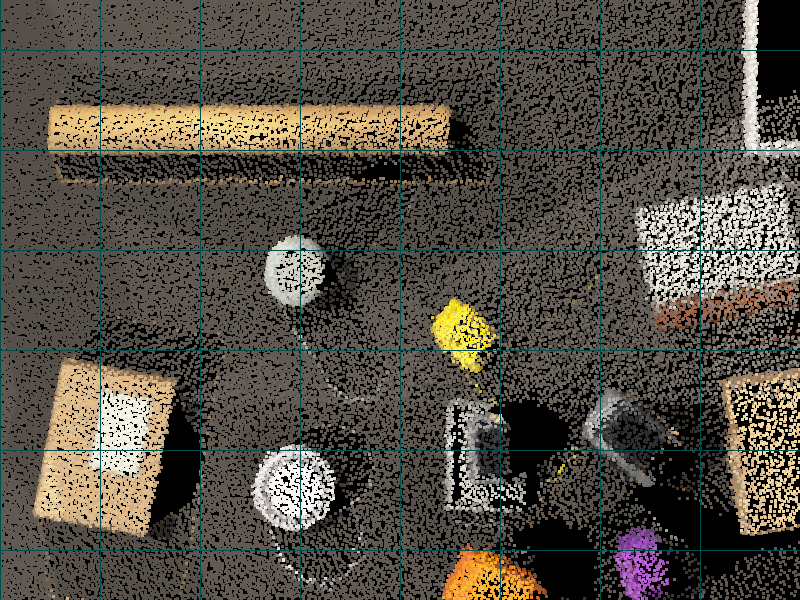

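{"api": "step_arm", "payload": {
  "commands": [
    [[0, -0.02, -0.038], [0, 0, 0], 1],
    [[0, -0.02, -0.038], [0, 0, 0], 1],
    [[0, -0.02, -0.038], [0, 0, 0], 1],
    [[0, -0.02, -0.038], [0, 0, 0], 1],
    [[0, -0.02, -0.038], [0, 0, 0], 1]
  ]
}}

```text
time: 2.0
position: [0.3772, -0.3491, 0.2307]
eef_rot: [[0.001, 0.419, -0.908], [-0.005, -0.908, -0.419], [-1.0, 0.004, 0.001]]
wrist_force: [-0.1, -0.3, -0.2]
width: 0.0853
```

{"api": "step_arm", "payload": {
  "commands": [
    [[0, -0.02, -0.036], [0, 0, 0], 1],
    [[0, -0.02, -0.036], [0, 0, 0], 1],
    [[0, -0.02, -0.036], [0, 0, 0], 1],
    [[0, -0.02, -0.036], [0, 0, 0], 1],
    [[0, -0.018, -0.036], [0, 0, 0], 1]
  ]
}}

```text
time: 2.5
position: [0.5039, -0.1772, 0.2311]
eef_rot: [[0.003, 0.419, -0.908], [-0.006, -0.908, -0.419], [-1.0, 0.007, -0.0]]
wrist_force: [0.5, -0.6, 0.3]
width: 0.0854
```

{"api": "step_arm", "payload": {
  "commands": [
    [[0, 0, 0], [0.11, 0, 0], 1],
    [[0, 0, 0], [0.11, 0, 0], 1],
    [[0, 0, 0], [0.11, 0, 0], 1],
    [[0, 0, 0], [0.11, 0, 0], 1],
    [[0, 0, 0], [0, 0, 0], 1]
  ]
}}

```text
time: 3.0
position: [0.5085, -0.1704, 0.2312]
eef_rot: [[0.006, -0.013, -1.0], [-0.005, -1.0, 0.013], [-1.0, 0.005, -0.006]]
wrist_force: [-0.1, 0.9, -0.0]
width: 0.0851
```

Run:
```python
from h import *
s=r.get_state(); c=r.capture("wrist")
print(s["position"],s["eef_rot"].tolist() if hasattr(s["eef_rot"],"tolist") else s["eef_rot"]); print({k:(v if k not in("image","z_map") else v.shape) for k,v in c.items()})
cv2.imwrite("pics/w1.png",cv2.resize(c["image"],(768,576),interpolation=cv2.INTER_CUBIC))
for t in ["stamp","head","tray"]:
    print(t,[(round(m["p"],2),m["pixel"],int(m["pixels"].sum())) for m in r.masks_of(t,"wrist")])
np.savez("w1.npz",im=c["image"],z=c["z_map"],he=c["hand_eye"],pos=s["position"],rot=s["eef_rot"],k=[c[q] for q in("fx","fy","cx","cy")])
```

```text
[ 0.50851297 -0.17035664  0.23124787] [[0.005664854875480601, -0.013226205145895743, -0.9998964831004648], [-0.00469352965915134, -0.9999018647268788, 0.013199685414777527], [-0.9999729397331601, 0.0046182694972364486, -0.005726376539530524]]
{'image': (384, 512, 3), 'z_map': (384, 512), 'fx': 297.3186396354542, 'fy': 297.3186396354542, 'cx': 257.9409486025755, 'cy': 189.63687463634236, 'hand_eye': array([[ 5.20004603e-04, -2.96094729e-01,  9.55158438e-01,
        -1.42022019e-01],
       [ 9.99999831e-01,  4.01970895e-04, -4.19807893e-04,
        -2.99602647e-04],
       [-2.59642988e-04,  9.55158495e-01,  2.96094888e-01,
        -7.46875953e-02],
       [ 0.00000000e+00,  0.00000000e+00,  0.00000000e+00,
         1.00000000e+00]])}
stamp [(0.82, [389.1, 253.0], 1563), (0.7, [272.3, 177.3], 2533), (0.64, [254.6, 73.0], 2418), (0.62, [277.1, 287.8], 5157), (0.6, [403.4, 166.7], 5523), (0.3, [25.6, 184.5], 5900)]
head [(0.84, [273.9, 182.1], 2028), (0.79, [252.4, 72.5], 2098), (0.77, [278.6, 303.2], 2678), (0.68, [396.3, 263.4], 879), (0.65, [413.3, 175.7], 4120)]
tray [(0.97, [254.1, 158.8], 2459)]
```

View pics/w1.png

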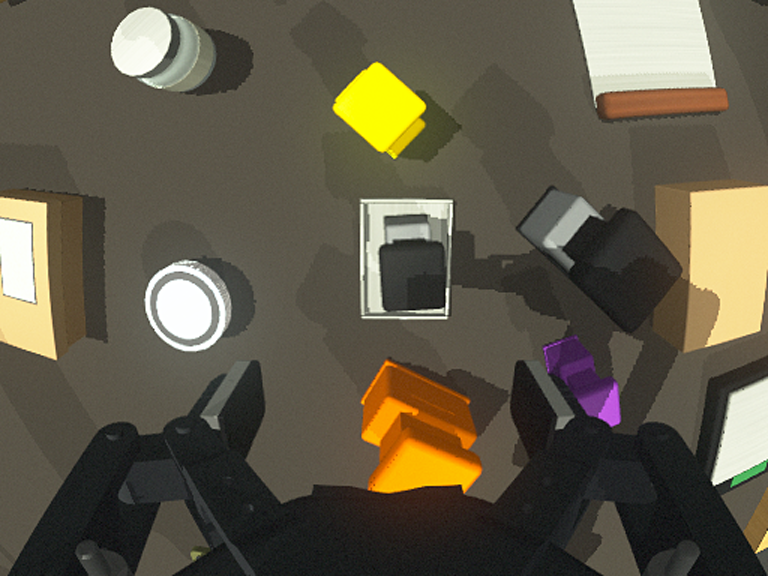

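The tray is at about (270,173) in native wrist pixels. The stamp's black head is at (274,183), and the grey frame end shows just above it. The stamp's long side runs along world x with a slight turn.

```bash
cat >> h.py <<'E'
def wcloud(im_z,k,he,pos,rot):
    fx,fy,cx,cy=k; z=im_z; v,u=np.mgrid[:z.shape[0],:z.shape[1]]
    a=(u-cx)/fx; b=(v-cy)/fy; th=np.hypot(a,b)+1e-9; t=np.tan(th)
    P=np.stack([a/th*t*z,b/th*t*z,z],-1)
    T=P@he[:3,:3].T+he[:3,3]; W=T@np.array(rot).T+np.array(pos); W[(z<=0)|(th>1.4)]=np.nan
    return W
def wristshot(name):
    s=r.get_state(); c=r.capture("wrist")
    W=wcloud(c["z_map"],[c[q] for q in("fx","fy","cx","cy")],c["hand_eye"],s["position"],s["eef_rot"])
    cv2.imwrite(f"pics/{name}.png",cv2.resize(c["image"],(768,576),interpolation=cv2.INTER_CUBIC))
    return s,c,W
E
python3 - <<'E'
from h import *
d=np.load("w1.npz"); W=wcloud(d["z"],d["k"],d["he"],d["pos"],d["rot"]); im=d["im"].astype(int)
def sel(x0,x1,y0,y1,z0,z1):
    with np.errstate(invalid="ignore"):
        return (W[...,0]>x0)&(W[...,0]<x1)&(W[...,1]>y0)&(W[...,1]<y1)&(W[...,2]>z0)&(W[...,2]<z1)
b=sel(.42,.57,-.25,-.12,-.02,.03); print("bench z",np.nanmedian(W[sel(.42,.57,-.12,-.08,-.02,.02)][:,2]))
h=sel(.44,.56,-.23,-.13,.08,.105); q=W[h]; print("head",len(q),np.median(q[:,2]),rect(q))
f=sel(.44,.58,-.23,-.13,.042,.06); q=W[f]; print("frame top",len(q),np.median(q[:,2]),rect(q))
t=sel(.42,.58,-.25,-.12,.008,.018); q=W[t]; print("tray rim",len(q),np.median(q[:,2]),rect(q))
for nm,(x0,x1,y0,y1,z0,z1) in dict(cases=(.4,.53,-.06,.07,.03,.05),yellow=(.56,.68,-.22,-.1,.08,.1)).items():
    q=W[sel(x0,x1,y0,y1,z0,z1)]; print(nm,len(q),rect(q) if len(q) else 0)
E
```

```text
bench z -0.000445357214028802
head 1956 0.09021011265640846 (array([ 500.2, -187.2]), array([46.1, 44.3]), 3.2)
frame top 385 0.05010487123174115 (array([ 524.5, -185.5]), array([14.2, 33.4]), 1.3)
tray rim 758 0.01113264875284993 (array([ 493., -186.]), array([ 76.1, 104.5]), 88.5)
cases 2445 (array([460.8,   5.4]), array([78.8, 77.8]), 59.1)
yellow 2099 (array([ 613.1, -166.7]), array([46.3, 44.8]), 45.3)
```

{"api": "step_arm", "payload": {
  "commands": [
    [[0, 0.017, 0.0085], [-0.05, -0.006, -0.005], 1],
    [[0, 0, 0], [0, 0, 0], 1],
    [[0.03, 0, 0], [0, 0, 0], 1],
    [[0.03, 0, 0], [0, 0, 0], 1],
    [[0, 0, 0], [0, 0, 0], 1]
  ]
}}

```text
time: 3.7
position: [0.5014, -0.1883, 0.1718]
eef_rot: [[0.005, 0.041, -0.999], [-0.001, -0.999, -0.041], [-1.0, 0.001, -0.005]]
wrist_force: [0.1, 0.5, -0.2]
width: 0.0853
```

Run:
```python
from h import *
s,c,W=wristshot("w2")
print(s["position"],np.round(s["eef_rot"],4).tolist(),s["wrist_force"])
def sel(x0,x1,y0,y1,z0,z1):
    with np.errstate(invalid="ignore"):
        return (W[...,0]>x0)&(W[...,0]<x1)&(W[...,1]>y0)&(W[...,1]<y1)&(W[...,2]>z0)&(W[...,2]<z1)
for n,z0,z1 in (("head",.084,.1),("frame",.044,.056),("rim",.008,.018)):
    q=W[sel(.42,.57,-.245,-.13,z0,z1)]; print(n,len(q),np.median(q[:,2]),rect(q))
```

```text
[ 0.50135965 -0.18827345  0.17175179] [[0.0051, 0.0411, -0.9991], [-0.0006, -0.9992, -0.0411], [-1.0, 0.0008, -0.0051]] [ 0.09779297  0.52538114 -0.1597962 ]
head 2904 0.09027695042906472 (array([ 500.5, -187.5]), array([45.6, 43.4]), 2.9)
frame 534 0.0501437338106697 (array([ 524. , -186.1]), array([14.4, 33. ]), 2.5)
rim 1004 0.011210608475781245 (array([ 493.1, -186.2]), array([ 76.1, 104.1]), 88.9)
```

View pics/w2.png

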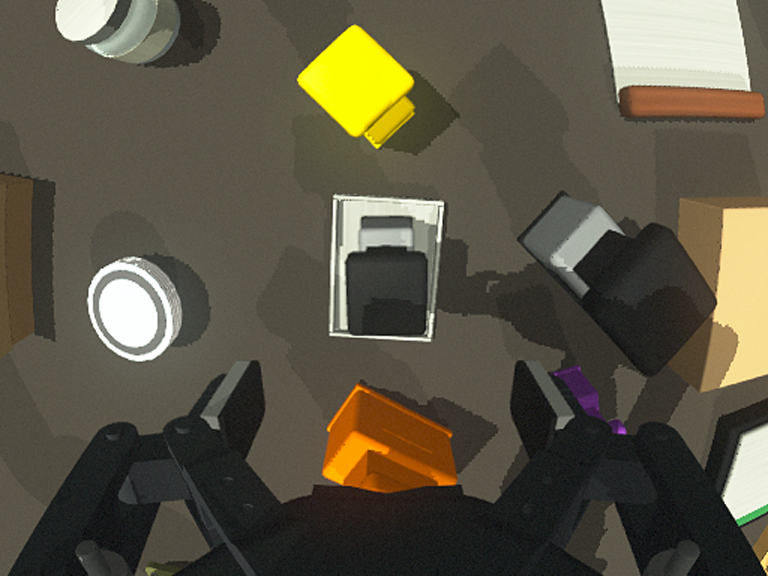

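{"api": "step_arm", "payload": {
  "commands": [
    [[0.03, -0.001, 0.001], [0, -0.005, 0], 1],
    [[0.03, 0, 0], [0, 0, 0], 1],
    [[0.03, 0, 0], [0, 0, 0], 1],
    [[0.015, 0, 0], [0, 0, 0], 1],
    [[0, 0, 0], [0, 0, 0], 1]
  ]
}}

```text
time: 4.25
position: [0.511, -0.1907, 0.0746]
eef_rot: [[0.019, 0.041, -0.999], [-0.008, -0.999, -0.041], [-1.0, 0.009, -0.019]]
wrist_force: [-0.4, -0.3, 0.4]
width: 0.0856
```

Run:
```python
from h import *
s,c,W=wristshot("w3")
print(s["position"],np.round(s["eef_rot"],4).tolist(),s["wrist_force"])
```

```text
[ 0.51103724 -0.19067468  0.07462701] [[0.019, 0.0408, -0.999], [-0.0084, -0.9991, -0.041], [-0.9998, 0.0092, -0.0187]] [-0.36404454 -0.31411464  0.39267616]
```

View pics/w3.png

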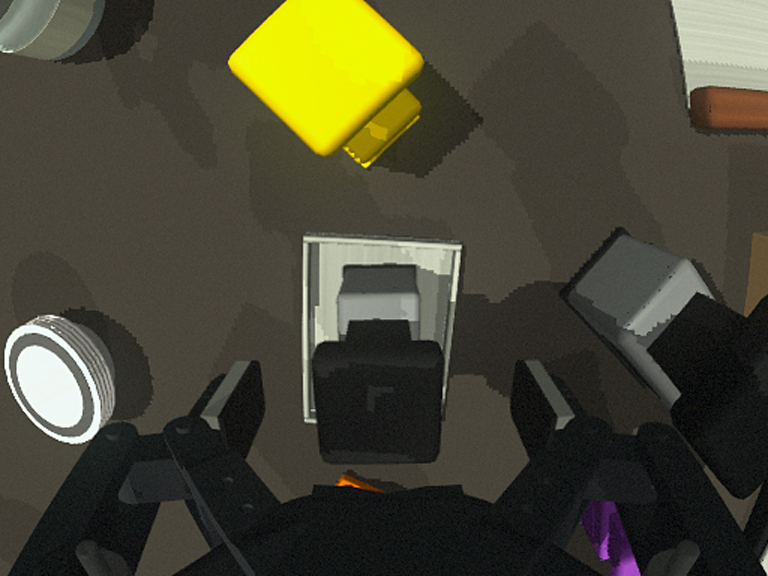

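{"api": "step_arm", "payload": {
  "commands": [
    [[0, -0.0035, 0.0105], [0, -0.019, -0.0085], 1],
    [[0, 0, 0], [0, 0, 0], 1],
    [[0.005, 0, 0], [0, 0, 0], 1],
    [[0.005, 0, 0], [0, 0, 0], 1],
    [[0, 0, 0], [0, 0, 0], 1]
  ]
}}

```text
time: 4.8
position: [0.5043, -0.1893, 0.0706]
eef_rot: [[0.009, 0.041, -0.999], [-0.005, -0.999, -0.041], [-1.0, 0.006, -0.009]]
wrist_force: [-0.5, -0.5, 0.1]
width: 0.0856
```

{"api": "step_arm", "payload": {
  "commands": [
    [[0.008, -0.002, 0.005], [0, -0.009, -0.005], 1],
    [[0, 0, 0], [0, 0, 0], 1],
    [[0.002, -0.001, 0.001], [0, -0.005, -0.003], 1],
    [[0, 0, 0], [0, 0, 0], 1],
    [[0, 0, 0], [0, 0, 0], 1]
  ]
}}

```text
time: 5.3
position: [0.4974, -0.1863, 0.0592]
eef_rot: [[-0.007, 0.041, -0.999], [0.003, -0.999, -0.041], [-1.0, -0.004, 0.007]]
wrist_force: [-0.4, -0.3, 1.1]
width: 0.0855
```

{"api": "step_arm", "payload": {
  "commands": [
    [[-0.003, 0.001, -0.002], [0, 0.005, 0.003], 1],
    [[0, 0, 0], [0, 0, 0], 1],
    [[0, 0, 0], [0, 0, 0], 1],
    [[0, 0, 0], [0, 0, 0], 1],
    [[0, 0, 0], [0, 0, 0], 1]
  ]
}}

```text
time: 5.8
position: [0.5002, -0.1875, 0.0629]
eef_rot: [[-0.0, 0.041, -0.999], [-0.0, -0.999, -0.041], [-1.0, 0.0, 0.0]]
wrist_force: [0.7, 0.7, -0.5]
width: 0.0856
```

Now aligned. Closing on the head.

{"api": "step_arm", "payload": {
  "commands": [
    [[0, 0, 0], [0, 0, 0], -1],
    [[0, 0, 0], [0, 0, 0], -1],
    [[0, 0, 0], [0, 0, 0], -1],
    [[0, 0, 0], [0, 0, 0], -1],
    [[0, 0, 0], [0, 0, 0], -1]
  ],
  "force": 60
}}

```text
time: 6.3
position: [0.5002, -0.1875, 0.0632]
eef_rot: [[-0.0, 0.041, -0.999], [-0.0, -0.999, -0.041], [-1.0, 0.0, 0.0]]
wrist_force: [-0.1, 0.2, 1.7]
width: 0.0432
```

Run:
```python
from h import *
s,c,W=wristshot("w4")
print(s["position"],np.round(s["eef_rot"],4).tolist(),s["wrist_force"],s["width"])
```

```text
[ 0.50018216 -0.18752941  0.06317407] [[-0.0003, 0.0408, -0.9992], [-0.0003, -0.9992, -0.0408], [-1.0, 0.0003, 0.0003]] [-0.11795647  0.16747666  1.73553632] 0.04320723348954417
```

View pics/w4.png

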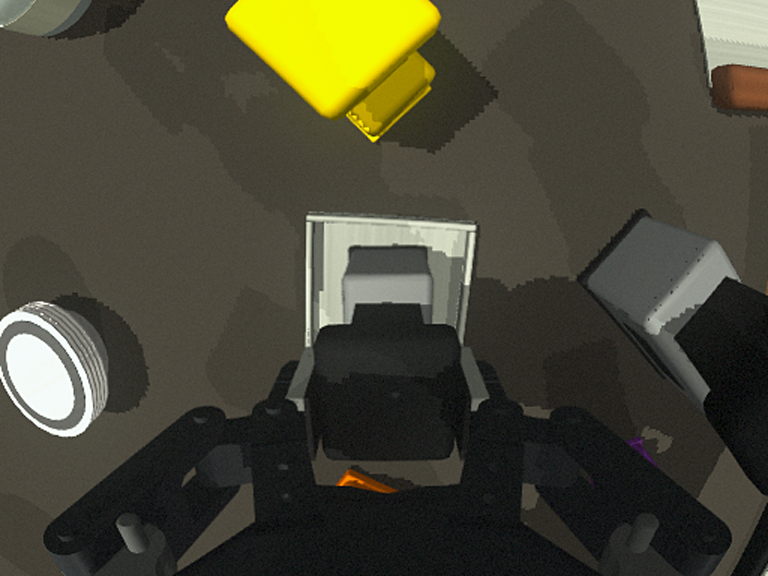

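{"api": "step_arm", "payload": {
  "commands": [
    [[-0.005, 0, 0], [0, 0, 0], -1],
    [[-0.015, 0, 0], [0, 0, 0], -1],
    [[-0.03, 0, 0], [0, 0, 0], -1],
    [[-0.04, 0, 0], [0, 0, 0], -1],
    [[-0.04, 0, 0], [0, 0, 0], -1]
  ]
}}

```text
time: 6.85
position: [0.4935, -0.1844, 0.1889]
eef_rot: [[-0.021, 0.041, -0.999], [0.009, -0.999, -0.041], [-1.0, -0.01, 0.02]]
wrist_force: [0.9, -0.5, -2.4]
width: 0.0431
```

{"api": "step_arm", "payload": {
  "commands": [
    [[-0.04, 0, 0], [0, 0, 0], -1],
    [[-0.02, 0, 0], [0, 0, 0], -1],
    [[0, 0, 0], [0, 0, 0], -1],
    [[0, 0, 0], [0, 0, 0], -1],
    [[0, 0, 0], [0, 0, 0], -1]
  ]
}}

```text
time: 7.35
position: [0.4948, -0.1848, 0.2544]
eef_rot: [[-0.016, 0.041, -0.999], [0.007, -0.999, -0.041], [-1.0, -0.008, 0.016]]
wrist_force: [0.2, 0.2, -3.3]
width: 0.0427
```

Run:
```python
from h import *
s,c,W=wristshot("w5")
print(s["position"],np.round(s["eef_rot"],4).tolist(),s["wrist_force"],s["width"])
```

```text
[ 0.49476685 -0.18481064  0.25437236] [[-0.016, 0.0409, -0.999], [0.0071, -0.9991, -0.0411], [-0.9998, -0.0077, 0.0157]] [ 0.17190205  0.15493918 -3.2912861 ] 0.04272868722238157
```

View pics/w5.png

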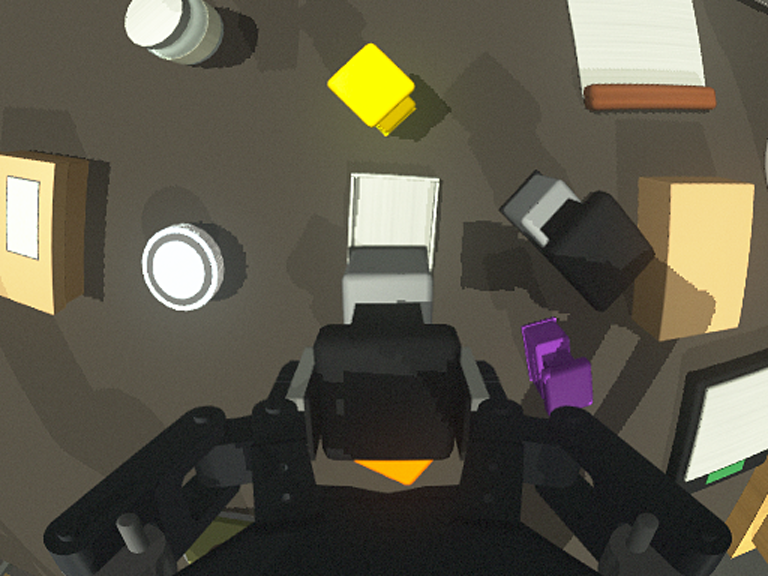

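{"api": "step_arm", "payload": {
  "commands": [
    [[0, -0.02, -0.002], [0, 0, 0], -1],
    [[0, -0.04, -0.003], [0, 0, 0], -1],
    [[0, -0.04, -0.003], [0, 0, 0], -1],
    [[0, -0.04, -0.003], [0, 0, 0], -1],
    [[0, -0.04, -0.003], [0, 0, 0], -1]
  ]
}}

```text
time: 7.9
position: [0.4974, -0.0035, 0.2452]
eef_rot: [[-0.034, 0.03, -0.999], [0.009, -0.999, -0.031], [-0.999, -0.01, 0.034]]
wrist_force: [0.3, 0.4, -2.8]
width: 0.0431
```

{"api": "step_arm", "payload": {
  "commands": [
    [[0, -0.04, -0.003], [0, 0, 0], -1],
    [[0, -0.04, -0.003], [0, 0, 0], -1],
    [[0, -0.04, -0.003], [0, -0.007, -0.004], -1],
    [[0, -0.03, -0.003], [0.1, 0, 0], -1],
    [[0, 0, 0], [0.1, 0, 0], -1]
  ]
}}

```text
time: 8.4
position: [0.4989, 0.1573, 0.2366]
eef_rot: [[-0.059, -0.171, -0.984], [0.013, -0.985, 0.17], [-0.998, -0.003, 0.061]]
wrist_force: [0.5, -0.7, -3.9]
width: 0.0431
```

{"api": "step_arm", "payload": {
  "commands": [
    [[0, 0, 0], [0, 0, 0], -1],
    [[0, 0, 0], [0, 0, 0], -1],
    [[0, 0, 0], [0, 0, 0], -1],
    [[0, 0, 0], [0, 0, 0], -1],
    [[0, 0, 0], [0, 0, 0], -1]
  ]
}}

```text
time: 8.9
position: [0.4961, 0.156, 0.2316]
eef_rot: [[-0.069, -0.165, -0.984], [0.01, -0.986, 0.165], [-0.998, 0.001, 0.07]]
wrist_force: [0.1, -0.4, -2.7]
width: 0.0427
```

Run:
```python
from h import *
s,c,W=wristshot("w6")
print(s["position"],np.round(s["eef_rot"],4).tolist(),s["wrist_force"],s["width"])
np.savez("w6.npz",im=c["image"],W=W)
```

```text
[0.49608087 0.15600653 0.23158528] [[-0.0694, -0.1652, -0.9838], [0.0103, -0.9863, 0.1649], [-0.9975, 0.0013, 0.0702]] [ 0.10556649 -0.43279344 -2.73202592] 0.042681985008025745
```

View pics/w6.png

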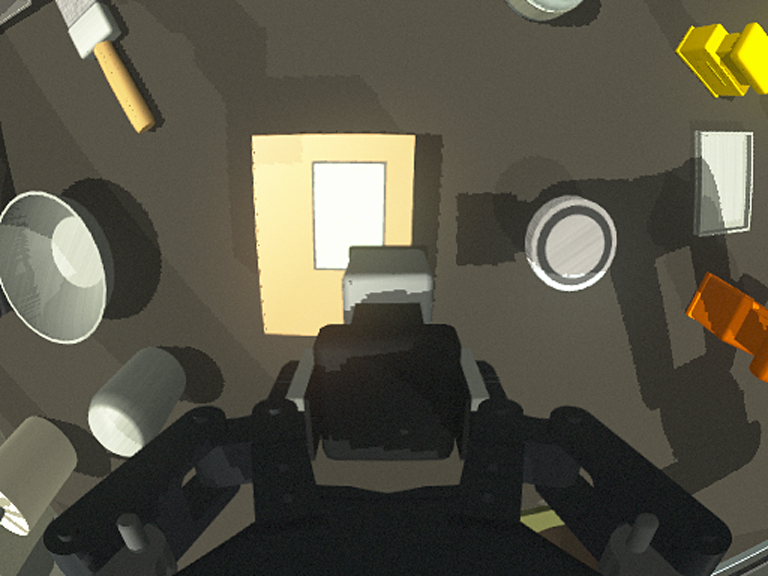

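The carton lid is at about (223,156) in native pixels, with the white panel at (233,143), right of the lid's middle. Almost the whole panel is visible. The tool picked up about 4° of tilt, which I will correct. Next I measure the panel.

```bash
cat >> h.py <<'E'
def panel(c_im,W,zc=.06):
    im=c_im.astype(int)
    with np.errstate(invalid="ignore"):
        reg=(abs(W[...,2]-zc)<.012)&(W[...,0]>.38)&(W[...,0]<.66)&(W[...,1]>.08)&(W[...,1]<.32)
    q=W[reg]; print("lid",len(q),np.median(q[:,2]).round(4),rect(q))
    sat=im.max(-1)-im.min(-1)
    wh=reg&(sat<40)&(im.min(-1)>90)
    n,l,st,_=cv2.connectedComponentsWithStats(wh.astype(np.uint8))
    k=1+np.argmax(st[1:,4]); q=W[l==k]; print("white",len(q),np.median(q[:,2]).round(4),rect(q)); return rect(q)
E
python3 - <<'E'
from h import *
d=np.load("w6.npz"); panel(d["im"],d["W"])
for n in ["scene","side"]:
    print(n); panel(np.load(f"I_{n}.npy"),np.load(f"W_{n}.npy"))
E
```

```text
lid 11124 0.0601 (array([501.4, 196. ]), array([114.3, 154.7]), 78.9)
white 3045 0.0605 (array([516.4, 180.6]), array([51.7, 78.5]), 79.5)
scene
lid 1333 0.0594 (array([504.8, 194. ]), array([116.8, 159. ]), 80.1)
white 251 0.06 (array([517.2, 179.3]), array([51.6, 79.4]), 78.8)
side
lid 2059 0.0605 (array([500.3, 195.4]), array([115.9, 157.8]), 79.2)
white 411 0.0611 (array([514.9, 180.9]), array([52.7, 82. ]), 80.0)
```

{"api": "step_arm", "payload": {
  "commands": [
    [[0, -0.015, -0.008], [0.017, 0.035, 0], -1],
    [[0, -0.01, -0.006], [0, 0.03, 0], -1],
    [[0, 0, 0], [0, 0, 0], -1],
    [[0, 0, 0], [0, 0, 0], -1],
    [[0, 0, 0], [0, 0, 0], -1]
  ]
}}

```text
time: 9.45
position: [0.5147, 0.1767, 0.2314]
eef_rot: [[-0.003, -0.183, -0.983], [-0.003, -0.983, 0.183], [-1.0, 0.003, 0.003]]
wrist_force: [-0.2, 0.4, -2.6]
width: 0.0432
```

{"api": "step_arm", "payload": {
  "commands": [
    [[0.015, -0.0035, 0], [0, 0, 0], -1],
    [[0.02, 0, 0], [0, 0, 0], -1],
    [[0.02, 0, 0], [0, 0, 0], -1],
    [[0.015, 0, 0], [0, 0, 0], -1],
    [[0, 0, 0], [0, 0, 0], -1]
  ]
}}

```text
time: 9.95
position: [0.5155, 0.1784, 0.1608]
eef_rot: [[-0.002, -0.183, -0.983], [-0.003, -0.983, 0.183], [-1.0, 0.003, 0.001]]
wrist_force: [-0.5, 0.9, -3.1]
width: 0.0436
```

{"api": "step_arm", "payload": {
  "commands": [
    [[0, 0, 0], [0, 0, 0], -1],
    [[0, 0, 0], [0, 0, 0], -1],
    [[0, 0, 0], [0, 0, 0], -1],
    [[0, 0, 0], [0, 0, 0], -1],
    [[0, 0, 0], [0, 0, 0], -1]
  ]
}}

```text
time: 10.45
position: [0.5174, 0.1783, 0.164]
eef_rot: [[0.002, -0.184, -0.983], [-0.002, -0.983, 0.184], [-1.0, 0.002, -0.003]]
wrist_force: [0.3, 0.9, -2.3]
width: 0.0428
```

Run:
```python
from h import *
s,c,W=wristshot("w7")
panel(c["image"],W)
for n,b in (("scene",(150,290,250,410)),("side",(120,320,130,330))):
    i=r.capture(n)["image"][b[0]:b[1],b[2]:b[3]]; cv2.imwrite(f"pics/{n}7.png",cv2.resize(i,None,fx=3,fy=3,interpolation=cv2.INTER_CUBIC))
A=cv2.imread("pics/scene7.png");B=cv2.imread("pics/side7.png")
h=420
o=np.hstack([cv2.resize(x,(int(x.shape[1]*380/x.shape[0]),380)) for x in(A,B)]);cv2.imwrite("pics/ab7.png",o);print(o.shape)
```

```text
lid 10133 0.06 (array([517.5, 192.6]), array([114.8, 121.8]), 79.3)
white 1163 0.0603 (array([524.2, 179. ]), array([51.1, 62.8]), 79.3)
(380, 814, 3)
```

View pics/ab7.png

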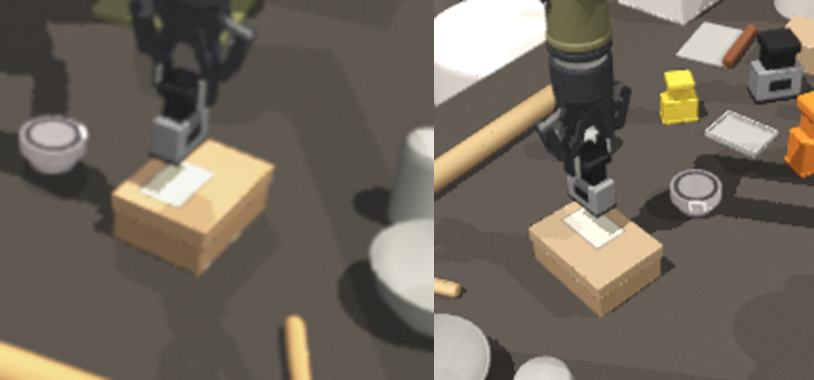

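View pics/w7.png

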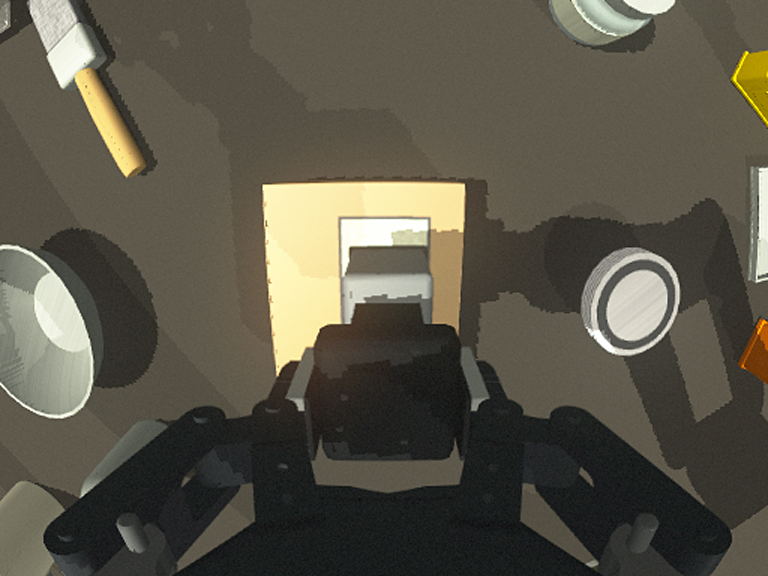

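{"api": "step_arm", "payload": {
  "commands": [
    [[0.012, -0.002, 0.001], [0, 0, 0], -1],
    [[0.012, 0, 0], [0, 0, 0], -1],
    [[0.008, 0, 0], [0, 0, 0], -1],
    [[0, 0, 0], [0, 0, 0], -1],
    [[0, 0, 0], [0, 0, 0], -1]
  ]
}}

```text
time: 11.1
position: [0.5155, 0.1804, 0.1276]
eef_rot: [[-0.001, -0.183, -0.983], [-0.003, -0.983, 0.183], [-1.0, 0.003, 0.0]]
wrist_force: [0.6, 0.4, -3.2]
width: 0.043
```

{"api": "step_arm", "payload": {
  "commands": [
    [[0.002, 0, 0], [0, 0, 0], -1],
    [[0.002, 0, 0], [0, 0, 0], -1],
    [[0.002, 0, 0], [0, 0, 0], -1],
    [[0, 0, 0], [0, 0, 0], -1],
    [[0, 0, 0], [0, 0, 0], -1]
  ],
  "force": 80
}}

```text
time: 11.6
position: [0.5163, 0.1805, 0.1216]
eef_rot: [[0.001, -0.183, -0.983], [-0.003, -0.983, 0.183], [-1.0, 0.002, -0.001]]
wrist_force: [0.1, -0.1, -3.0]
width: 0.0427
```

{"api": "step_arm", "payload": {
  "commands": [
    [[0.0006, 0, 0], [0, 0, 0], -1],
    [[0.0006, 0, 0], [0, 0, 0], -1],
    [[0.0006, 0, 0], [0, 0, 0], -1],
    [[0.0004, 0, 0], [0, 0, 0], -1],
    [[0, 0, 0], [0, 0, 0], -1]
  ]
}}

```text
time: 12.1
position: [0.5166, 0.1805, 0.1207]
eef_rot: [[0.002, -0.183, -0.983], [-0.002, -0.983, 0.183], [-1.0, 0.002, -0.003]]
wrist_force: [-0.7, -0.2, -2.3]
width: 0.0432
```

{"api": "step_arm", "payload": {
  "commands": [
    [[0.0005, 0, 0], [0, 0, 0], -1],
    [[0.0005, 0, 0], [0, 0, 0], -1],
    [[0.0005, 0, 0], [0, 0, 0], -1],
    [[0.0003, 0, 0], [0, 0, 0], -1],
    [[0, 0, 0], [0, 0, 0], -1]
  ]
}}

```text
time: 12.6
position: [0.5167, 0.1805, 0.1197]
eef_rot: [[0.003, -0.183, -0.983], [-0.002, -0.983, 0.183], [-1.0, 0.002, -0.003]]
wrist_force: [-1.4, -0.1, 1.6]
width: 0.0427
```

{"api": "step_arm", "payload": {
  "commands": [
    [[0.0006, 0, 0], [0, -0.001, 0], -1],
    [[0.0006, 0, 0], [0, 0, 0], -1],
    [[0.0006, 0, 0], [0, 0, 0], -1],
    [[0.0004, 0, 0], [0, 0, 0], -1],
    [[0, 0, 0], [0, 0, 0], -1]
  ]
}}

```text
time: 13.1
position: [0.5168, 0.1805, 0.1174]
eef_rot: [[0.002, -0.183, -0.983], [-0.002, -0.983, 0.183], [-1.0, 0.001, -0.002]]
wrist_force: [-0.4, 0.1, 2.3]
width: 0.0427
```

{"api": "step_arm", "payload": {
  "commands": [
    [[0.0006, 0, 0], [0, -0.001, 0], -1],
    [[0.0006, 0, 0], [0, 0, 0], -1],
    [[0.0006, 0, 0], [0, 0, 0], -1],
    [[0.0004, 0, 0], [0, 0, 0], -1],
    [[0, 0, 0], [0, 0, 0], -1]
  ]
}}

```text
time: 13.6
position: [0.5168, 0.1805, 0.1151]
eef_rot: [[0.001, -0.183, -0.983], [-0.002, -0.983, 0.183], [-1.0, 0.001, -0.001]]
wrist_force: [-0.8, -0.3, 2.0]
width: 0.0427
```

{"api": "step_arm", "payload": {
  "commands": [
    [[0.0005, 0, 0], [0, 0, 0], -1],
    [[0.0005, 0, 0], [0, 0, 0], -1],
    [[0.0005, 0, 0], [0, 0, 0], -1],
    [[0.0002, 0, 0], [0, 0, 0], -1],
    [[0, 0, 0], [0, 0, 0], -1]
  ]
}}

```text
time: 14.1
position: [0.5168, 0.1805, 0.1134]
eef_rot: [[0.001, -0.183, -0.983], [-0.002, -0.983, 0.183], [-1.0, 0.002, -0.001]]
wrist_force: [-1.2, -1.1, 2.4]
width: 0.0427
```

{"api": "step_arm", "payload": {
  "commands": [
    [[0.0005, 0, 0], [0, 0, 0], -1],
    [[0.0005, 0, 0], [0, 0, 0], -1],
    [[0.0005, 0, 0], [0, 0, 0], -1],
    [[0.0002, 0, 0], [0, 0, 0], -1],
    [[0, 0, 0], [0, 0, 0], -1]
  ]
}}

```text
time: 14.6
position: [0.5168, 0.1804, 0.113]
eef_rot: [[0.002, -0.183, -0.983], [-0.002, -0.983, 0.183], [-1.0, 0.001, -0.002]]
wrist_force: [-0.5, 0.0, 2.9]
width: 0.0425
```

{"api": "step_arm", "payload": {
  "commands": [
    [[0.0005, 0, 0], [0, 0, 0], -1],
    [[0.0005, 0, 0], [0, 0, 0], -1],
    [[0.0005, 0, 0], [0, 0, 0], -1],
    [[0.0005, 0, 0], [0, 0, 0], -1],
    [[0.0005, 0, 0], [0, 0, 0], -1]
  ]
}}

```text
time: 15.1
position: [0.5168, 0.1804, 0.1126]
eef_rot: [[0.003, -0.183, -0.983], [-0.001, -0.983, 0.183], [-1.0, 0.001, -0.003]]
wrist_force: [-2.4, -0.6, 8.2]
width: 0.043
```

{"api": "step_arm", "payload": {
  "commands": [
    [[0.0007, 0, 0], [0, -0.001, 0], -1],
    [[0.0007, 0, 0], [0, 0, 0], -1],
    [[0.0007, 0, 0], [0, 0, 0], -1],
    [[0.0007, 0, 0], [0, 0, 0], -1],
    [[0.0007, 0, 0], [0, 0, 0], -1]
  ]
}}

```text
time: 15.6
position: [0.5168, 0.1804, 0.1125]
eef_rot: [[0.003, -0.183, -0.983], [-0.001, -0.983, 0.183], [-1.0, 0.0, -0.004]]
wrist_force: [-3.3, -1.0, 9.4]
width: 0.0428
```

{"api": "step_arm", "payload": {
  "commands": [
    [[0.001, 0, 0], [0, -0.002, 0], -1],
    [[0.0011, 0, 0], [0, 0, 0], -1],
    [[0.0011, 0, 0], [0, 0, 0], -1],
    [[0.0011, 0, 0], [0, 0, 0], -1],
    [[0.0011, 0, 0], [0, 0, 0], -1]
  ]
}}

```text
time: 16.1
position: [0.5168, 0.1803, 0.1123]
eef_rot: [[0.004, -0.183, -0.983], [0.0, -0.983, 0.183], [-1.0, -0.001, -0.004]]
wrist_force: [-3.0, -1.4, 11.3]
width: 0.0426
```

{"api": "step_arm", "payload": {
  "commands": [
    [[0.0014, 0, 0], [0, -0.002, 0], -1],
    [[0.0016, 0, 0], [0, 0, 0], -1],
    [[0.0017, 0, 0], [0, 0, 0], -1],
    [[0.0017, 0, 0], [0, 0, 0], -1],
    [[0.0017, 0, 0], [0, 0, 0], -1]
  ]
}}

```text
time: 16.6
position: [0.5168, 0.1802, 0.112]
eef_rot: [[0.006, -0.183, -0.983], [0.001, -0.983, 0.183], [-1.0, -0.002, -0.006]]
wrist_force: [-4.2, -1.4, 16.8]
width: 0.0427
```

{"api": "step_arm", "payload": {
  "commands": [
    [[0.0016, 0, 0], [0, -0.002, 0], -1],
    [[0.0016, 0, 0], [0, 0, 0], -1],
    [[0.0016, 0, 0], [0, 0, 0], -1],
    [[0.0016, 0, 0], [0, 0, 0], -1],
    [[0.0016, 0, 0], [0, 0, 0], -1]
  ]
}}

```text
time: 17.1
position: [0.5168, 0.1802, 0.1121]
eef_rot: [[0.008, -0.183, -0.983], [0.003, -0.983, 0.183], [-1.0, -0.004, -0.008]]
wrist_force: [-4.3, -2.3, 15.8]
width: 0.0428
```

{"api": "step_arm", "payload": {
  "commands": [
    [[0.0016, 0, 0], [0, -0.002, 0], -1],
    [[0.0016, 0, 0], [0, 0, 0], -1],
    [[0.0016, 0, 0], [0, 0, 0], -1],
    [[0.0016, 0, 0], [0, 0, 0], -1],
    [[0.0016, 0, 0], [0, 0, 0], -1]
  ]
}}

```text
time: 17.6
position: [0.5169, 0.1801, 0.1121]
eef_rot: [[0.01, -0.183, -0.983], [0.004, -0.983, 0.183], [-1.0, -0.006, -0.009]]
wrist_force: [-4.8, -2.8, 14.8]
width: 0.0429
```

Run:
```python
from h import *
s,c,W=wristshot("w8")
print(s["position"],s["wrist_force"])
panel(c["image"],W)
for n,b in (("scene",(150,290,250,410)),("side",(150,310,150,310))):
    i=r.capture(n)["image"][b[0]:b[1],b[2]:b[3]]; cv2.imwrite(f"pics/{n}8.png",i)
A=cv2.imread("pics/scene8.png");B=cv2.imread("pics/side8.png")
cv2.imwrite("pics/ab8.png",np.hstack([cv2.resize(x,(int(x.shape[1]*370/x.shape[0]),370),interpolation=cv2.INTER_CUBIC) for x in(A,B)]))
print(r.get_state()["wrist_force"])
```

```text
[0.51686435 0.18012161 0.11206473] [-4.79726747 -2.77204835 14.76398543]
lid 14783 0.0601 (array([501.4, 195.6]), array([114.4, 154.4]), 79.2)
white 1537 0.0604 (array([534.3, 177.1]), array([51.6, 43.3]), 79.3)
[-4.73671442 -0.66286489 15.16533175]
```

View pics/ab8.png

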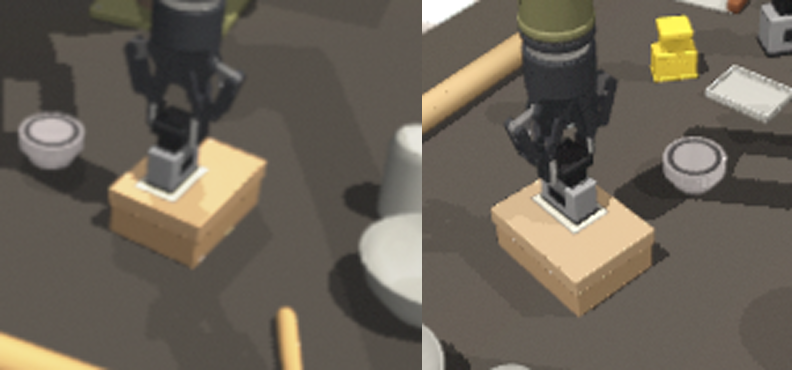

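View pics/w8.png

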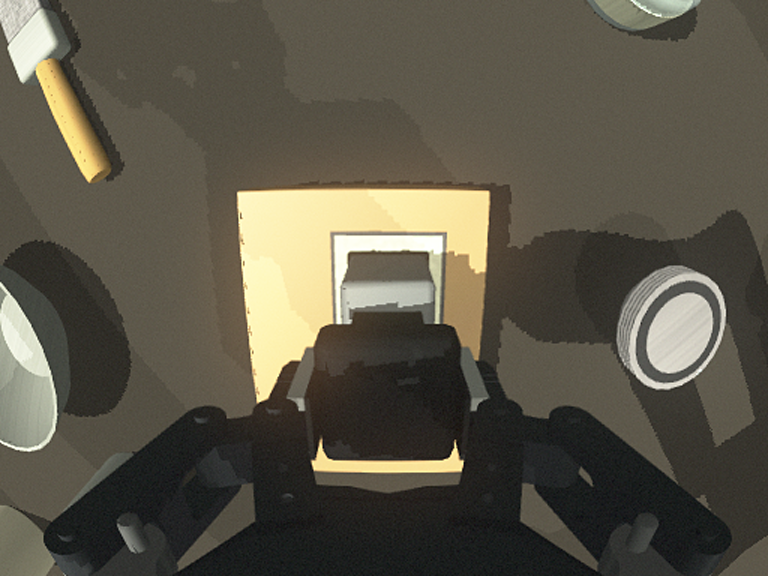

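The stamp sits centred in the panel, with a white margin all round. It has been at the stop, bearing about 17–19 N, for over a second. Lifting.

{"api": "step_arm", "payload": {
  "commands": [
    [[-0.003, 0, 0], [0, -0.002, 0], -1],
    [[-0.006, 0, 0], [0, 0, 0], -1],
    [[-0.01, 0, 0], [0, 0, 0], -1],
    [[-0.02, 0, 0], [0, 0, 0], -1],
    [[-0.03, 0, 0], [0, 0, 0], -1]
  ]
}}

```text
time: 18.25
position: [0.5132, 0.1792, 0.1783]
eef_rot: [[-0.002, -0.183, -0.983], [0.002, -0.983, 0.183], [-1.0, -0.002, 0.002]]
wrist_force: [-0.0, 0.0, -3.2]
width: 0.0427
```

{"api": "step_arm", "payload": {
  "commands": [
    [[-0.03, 0, 0], [0, 0, 0], -1],
    [[-0.03, 0, 0], [0, 0, 0], -1],
    [[0, 0, 0], [0, 0, 0], -1],
    [[0, 0, 0], [0, 0, 0], -1],
    [[0, 0, 0], [0, 0, 0], -1]
  ]
}}

```text
time: 18.75
position: [0.515, 0.1796, 0.2418]
eef_rot: [[0.003, -0.183, -0.983], [0.003, -0.983, 0.183], [-1.0, -0.004, -0.002]]
wrist_force: [1.1, -0.5, -2.8]
width: 0.0427
```

{"api": "step_arm", "payload": {
  "commands": [
    [[0, 0.025, -0.003], [0, 0, 0], -1],
    [[0, 0.04, -0.005], [0, 0, 0], -1],
    [[0, 0.04, -0.005], [0, 0, 0], -1],
    [[0, 0.04, -0.005], [0, 0, 0], -1],
    [[0, 0.04, -0.005], [0, 0, 0], -1]
  ]
}}

```text
time: 19.25
position: [0.4996, -0.0067, 0.2312]
eef_rot: [[-0.013, -0.173, -0.985], [0.005, -0.985, 0.173], [-1.0, -0.003, 0.013]]
wrist_force: [1.2, -1.0, -3.4]
width: 0.0427
```

{"api": "step_arm", "payload": {
  "commands": [
    [[0, 0.04, -0.005], [0, 0, 0], -1],
    [[0, 0.04, -0.005], [0, 0, 0], -1],
    [[0, 0.04, -0.005], [0, 0, 0], -1],
    [[0, 0.03, -0.004], [-0.09, 0, 0], -1],
    [[0, 0, 0], [-0.09, 0, 0], -1]
  ]
}}

```text
time: 19.75
position: [0.4857, -0.1673, 0.2205]
eef_rot: [[-0.028, 0.006, -1.0], [0.008, -1.0, -0.007], [-1.0, -0.008, 0.028]]
wrist_force: [0.4, 0.7, -1.9]
width: 0.0427
```

{"api": "step_arm", "payload": {
  "commands": [
    [[0, 0, 0], [0, 0, 0], -1],
    [[0, 0, 0], [0, 0, 0], -1],
    [[0, 0, 0], [0, 0, 0], -1],
    [[0, 0, 0], [0, 0, 0], -1],
    [[0, 0, 0], [0, 0, 0], -1]
  ]
}}

```text
time: 20.25
position: [0.4828, -0.1655, 0.2154]
eef_rot: [[-0.038, 0.001, -0.999], [0.013, -1.0, -0.002], [-0.999, -0.013, 0.038]]
wrist_force: [-0.7, -0.0, -3.0]
width: 0.0424
```

{"api": "step_arm", "payload": {
  "commands": [
    [[0, 0.012, -0.006], [0, 0.02, 0.007], -1],
    [[0, 0.008, -0.005], [0, 0.016, 0.005], -1],
    [[0, 0, 0], [0, 0, 0], -1],
    [[0, 0, 0], [0, 0, 0], -1],
    [[0, 0, 0], [0, 0, 0], -1]
  ]
}}

```text
time: 20.75
position: [0.4955, -0.1866, 0.2155]
eef_rot: [[0.003, 0.003, -1.0], [-0.001, -1.0, -0.003], [-1.0, 0.001, -0.003]]
wrist_force: [-1.1, 0.2, -2.5]
width: 0.0426
```

Run:
```python
from h import *
s,c,W=wristshot("w9")
print(s["position"],np.round(s["eef_rot"],3).tolist(),s["wrist_force"])
```

```text
[ 0.4954983  -0.18660136  0.21553323] [[0.003, 0.003, -1.0], [-0.001, -1.0, -0.003], [-1.0, 0.001, -0.003]] [-1.087563    0.19010326 -2.52900359]
```

View pics/w9.png

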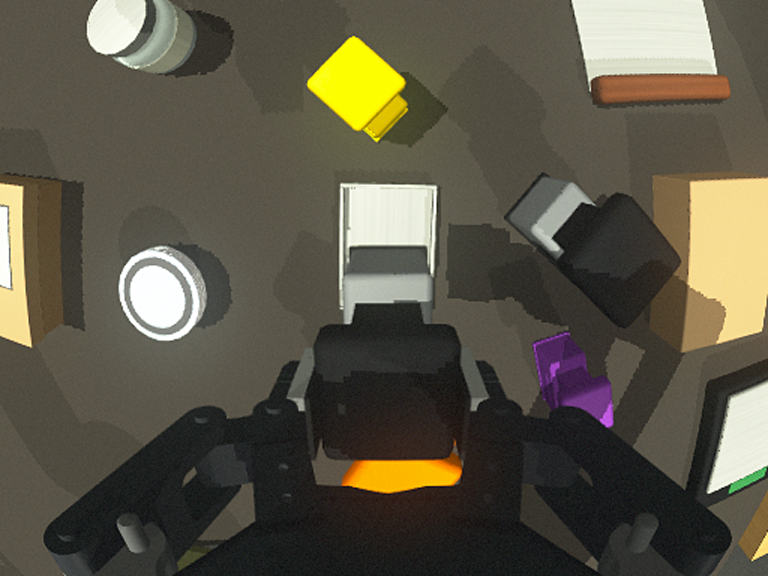

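The stamp hangs upright and centred over the tray, at about (258,165). Descending.

{"api": "step_arm", "payload": {
  "commands": [
    [[0.015, 0, 0], [0, 0, 0], -1],
    [[0.02, 0, 0], [0, 0, 0], -1],
    [[0.02, 0, 0], [0, 0, 0], -1],
    [[0.02, 0, 0], [0, 0, 0], -1],
    [[0.015, 0, 0], [0, 0, 0], -1]
  ]
}}

```text
time: 21.3
position: [0.4988, -0.1876, 0.1264]
eef_rot: [[0.011, 0.003, -1.0], [-0.005, -1.0, -0.003], [-1.0, 0.005, -0.011]]
wrist_force: [0.6, -0.6, -3.6]
width: 0.0427
```

{"api": "step_arm", "payload": {
  "commands": [
    [[0.01, 0, 0], [0, 0, 0], -1],
    [[0, 0, 0], [0, 0, 0], -1],
    [[0, 0, 0], [0, 0, 0], -1],
    [[0, 0, 0], [0, 0, 0], -1],
    [[0, 0, 0], [0, 0, 0], -1]
  ]
}}

```text
time: 21.8
position: [0.4987, -0.1873, 0.1156]
eef_rot: [[0.01, 0.003, -1.0], [-0.004, -1.0, -0.003], [-1.0, 0.004, -0.01]]
wrist_force: [-0.6, -0.9, -3.2]
width: 0.043
```

{"api": "step_arm", "payload": {
  "commands": [
    [[0.01, 0, 0.003], [0, -0.01, -0.004], -1],
    [[0.01, 0, 0], [0, 0, 0], -1],
    [[0.01, 0, 0], [0, 0, 0], -1],
    [[0, 0, 0], [0, 0, 0], -1],
    [[0, 0, 0], [0, 0, 0], -1]
  ]
}}

```text
time: 22.3
position: [0.4964, -0.1878, 0.084]
eef_rot: [[0.001, 0.003, -1.0], [-0.0, -1.0, -0.003], [-1.0, 0.0, -0.001]]
wrist_force: [0.3, 0.4, -1.9]
width: 0.0425
```

{"api": "step_arm", "payload": {
  "commands": [
    [[0.005, 0, 0], [0, 0, 0], -1],
    [[0.005, 0, 0], [0, 0, 0], -1],
    [[0.003, 0, 0], [0, 0, 0], -1],
    [[0, 0, 0], [0, 0, 0], -1],
    [[0, 0, 0], [0, 0, 0], -1]
  ]
}}

```text
time: 22.8
position: [0.4966, -0.1878, 0.0698]
eef_rot: [[0.001, 0.003, -1.0], [-0.0, -1.0, -0.003], [-1.0, 0.0, -0.001]]
wrist_force: [-0.2, -0.8, -3.1]
width: 0.0427
```

{"api": "step_arm", "payload": {
  "commands": [
    [[0.002, 0, 0], [0, 0, 0], -1],
    [[0.002, 0, 0], [0, 0, 0], -1],
    [[0.001, 0, 0], [0, 0, 0], -1],
    [[0.001, 0, 0], [0, 0, 0], -1],
    [[0, 0, 0], [0, 0, 0], -1]
  ]
}}

```text
time: 23.3
position: [0.4971, -0.1881, 0.0639]
eef_rot: [[0.002, 0.003, -1.0], [-0.001, -1.0, -0.003], [-1.0, 0.001, -0.002]]
wrist_force: [0.3, -1.6, -2.9]
width: 0.0429
```

{"api": "step_arm", "payload": {
  "commands": [
    [[0.0006, 0, 0], [0, 0, 0], -1],
    [[0.0005, 0, 0], [0, 0, 0], -1],
    [[0.0005, 0, 0], [0, 0, 0], -1],
    [[0, 0, 0], [0, 0, 0], -1],
    [[0, 0, 0], [0, 0, 0], -1]
  ]
}}

```text
time: 23.8
position: [0.4974, -0.1881, 0.0636]
eef_rot: [[0.003, 0.003, -1.0], [-0.001, -1.0, -0.003], [-1.0, 0.001, -0.003]]
wrist_force: [-0.9, -0.0, -0.4]
width: 0.0424
```

{"api": "step_arm", "payload": {
  "commands": [
    [[0.0006, 0, 0], [0, 0, 0], -1],
    [[0.0006, 0, 0], [0, 0, 0], -1],
    [[0, 0, 0], [0, 0, 0], 0.3],
    [[0, 0, 0], [0, 0, 0], 1],
    [[0, 0, 0], [0, 0, 0], 1]
  ],
  "force": 20
}}

```text
time: 24.3
position: [0.4984, -0.1886, 0.0625]
eef_rot: [[0.005, 0.003, -1.0], [-0.002, -1.0, -0.003], [-1.0, 0.002, -0.005]]
wrist_force: [0.4, -0.2, -0.4]
width: 0.0816
```

{"api": "step_arm", "payload": {
  "commands": [
    [[0, 0, 0], [0, 0, 0], 1],
    [[0, 0, 0], [0, 0, 0], 1],
    [[0, 0, 0], [0, 0, 0], 1],
    [[0, 0, 0], [0, 0, 0], 1],
    [[0, 0, 0], [0, 0, 0], 1]
  ]
}}

```text
time: 24.8
position: [0.4989, -0.1889, 0.0625]
eef_rot: [[0.006, 0.003, -1.0], [-0.003, -1.0, -0.003], [-1.0, 0.003, -0.006]]
wrist_force: [-0.5, 0.1, -0.0]
width: 0.0851
```

Run:
```python
from h import *
s,c,W=wristshot("w10")
print(s["position"],np.round(s["eef_rot"],3).tolist(),s["wrist_force"],s["width"])
```

```text
[ 0.4989239  -0.18889665  0.06251512] [[0.006, 0.003, -1.0], [-0.003, -1.0, -0.003], [-1.0, 0.003, -0.006]] [-0.54179449  0.12666973 -0.04749893] 0.08508420696797517
```

View pics/w10.png

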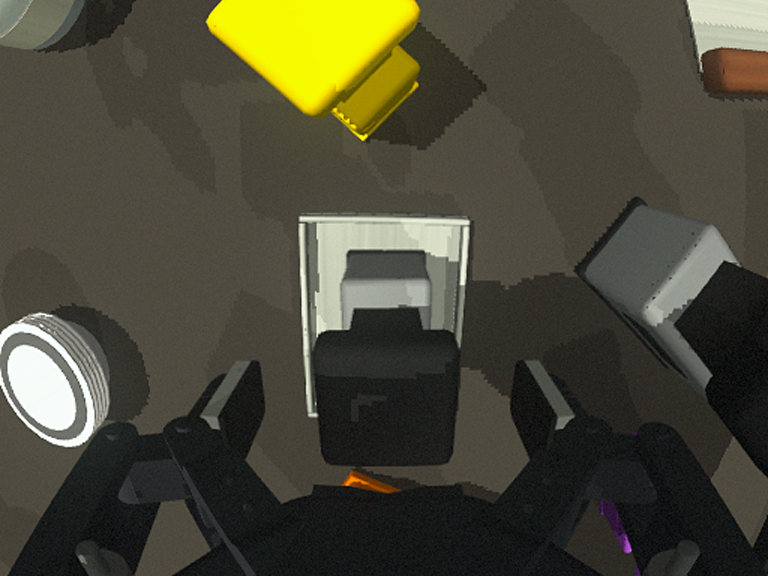

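The stamp stands in the tray, and the open fingers are clear on both sides of the head. Backing straight up.

{"api": "step_arm", "payload": {
  "commands": [
    [[-0.01, 0, 0], [0, 0, 0], 1],
    [[-0.02, 0, 0], [0, 0, 0], 1],
    [[-0.03, 0, 0], [0, 0, 0], 1],
    [[-0.03, 0, 0], [0, 0, 0], 1],
    [[-0.03, 0, 0], [0, 0, 0], 1]
  ]
}}

```text
time: 25.35
position: [0.4946, -0.1869, 0.184]
eef_rot: [[-0.004, 0.003, -1.0], [0.002, -1.0, -0.003], [-1.0, -0.002, 0.004]]
wrist_force: [0.1, 0.4, 0.2]
width: 0.0853
```

{"api": "step_arm", "payload": {
  "commands": [
    [[-0.03, 0, 0], [0, 0, 0], 1],
    [[-0.01, 0, 0], [0, 0, 0], 1],
    [[0, 0, 0], [0, 0, 0], 1],
    [[0, 0, 0], [0, 0, 0], 1],
    [[0, 0, 0], [0, 0, 0], 1]
  ]
}}

```text
time: 25.85
position: [0.4959, -0.1875, 0.2306]
eef_rot: [[0.004, 0.003, -1.0], [-0.002, -1.0, -0.003], [-1.0, 0.002, -0.004]]
wrist_force: [0.2, -0.7, 0.1]
width: 0.0854
```

Run:
```python
from h import *
s,c,W=wristshot("w11")
print(s["time"],s["position"],s["wrist_force"])
def sel(x0,x1,y0,y1,z0,z1):
    with np.errstate(invalid="ignore"):
        return (W[...,0]>x0)&(W[...,0]<x1)&(W[...,1]>y0)&(W[...,1]<y1)&(W[...,2]>z0)&(W[...,2]<z1)
for n,z0,z1 in (("head",.07,.1),("frame",.044,.056),("rim",.008,.018)):
    q=W[sel(.42,.57,-.245,-.13,z0,z1)]; print(n,len(q),np.median(q[:,2]),rect(q))
q=W[sel(.4,.53,-.06,.07,.03,.05)]; print("cases",rect(q))
q=W[sel(.42,.57,-.245,-.13,.084,.1)]; A=np.c_[q[:,:2],np.ones(len(q))]; print("head slope",np.linalg.lstsq(A,q[:,2],rcond=None)[0][:2])
for n,Wo in (("scene",np.load("W_scene.npy")),("side",np.load("W_side.npy"))):
    c=r.capture(n); W1=cloud(c)
    for t in ["jar","cases","bowl","shaker","carton2","scraper","brush"]:
        for m in r.masks_of(t,n)[:1]:
            p=W1[m["pixels"]]; p0=Wo[m["pixels"]]
            print(n,t,round(m["p"],2),"changed frac",np.nanmean(np.linalg.norm(p-p0,axis=1)>.015).round(3))
```

```text
25.85 [ 0.49591134 -0.18746437  0.23055117] [ 0.17910919 -0.68551142  0.09483963]
head 1990 0.09019494756133402 (array([ 497.9, -187.7]), array([45.2, 43.5]), 0.5)
frame 331 0.05005139429804037 (array([ 521.6, -187.8]), array([12.1, 32. ]), 0.1)
rim 758 0.011104174454980811 (array([ 493.3, -186.3]), array([ 75.6, 104.4]), 89.0)
cases (array([461.1,   5.3]), array([78.6, 78.4]), 63.7)
head slope [-0.01566278  0.00023187]
scene jar 0.81 changed frac 0.0
scene cases 0.78 changed frac 0.0
scene bowl 0.76 changed frac 0.0
scene shaker 0.84 changed frac 0.0
scene carton2 0.61 changed frac 0.007
scene scraper 0.72 changed frac 0.0
scene brush 0.89 changed frac 0.0
side jar 0.82 changed frac 0.0
side cases 0.87 changed frac 0.0
side bowl 0.9 changed frac 0.0
side shaker 0.92 changed frac 0.0
side carton2 0.89 changed frac 0.001
side scraper 0.93 changed frac 0.002
side brush 0.98 changed frac 0.0
```

View pics/w11.png

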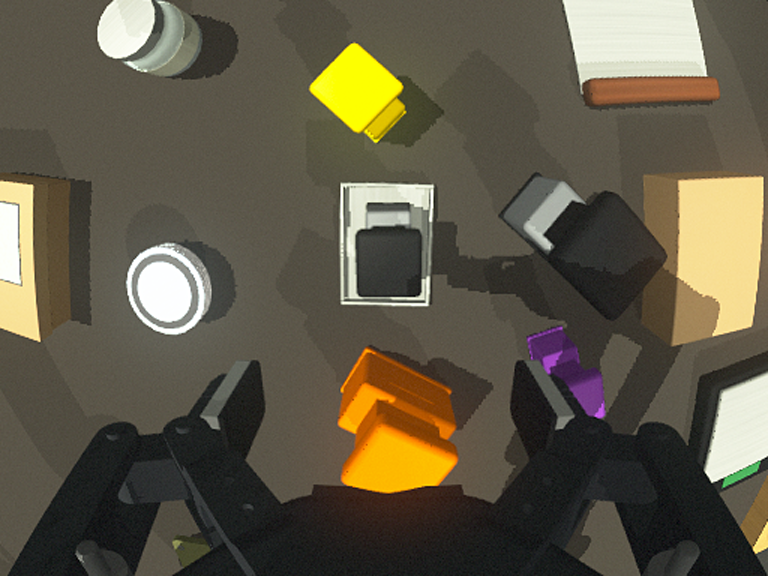

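The stamp stands centred in the tray, at about (259,170). Its head top is at 90.2 mm, the same as at the start, and the bystanders have not moved. Handing in.

```bash
python3 -c "
from rig import r
print(r.finish_job())"
```

```text
the job is handed in; nothing more can be done
None
```

I stamped the carton and put the stamp back in its tray, then handed the job in about 26 s into the run; no verdict was reported.

**Stamping:** I lifted the small grey stamp by its head and set it down about 1 mm from the measured panel centre, square to it. The head met its stop after about 7 mm of travel. I held it there for a little over 1 s. The wrist read 15–17 N, which I estimate as 17.5–19.5 N on the lid once the stamp's weight is added; the contact force itself is not measured directly.

**Last checks:**
- **Stamp in tray:** it stands about 5 mm from the tray's centre, well inside the walls. The head top is at 90.2 mm, the same as at the start, so it has sprung fully up.
- **Tilt:** a rough plane fit to the head's top gave a slope of 0.016 rad. That is under the 0.05 limit, and I didn't check whether it was there at the start.
- **Bystanders:** the depth images from both fixed cameras showed no movement of any of them.
- **Gripper:** open and clear, with no wrist force beyond noise.

The two fixed cameras disagreed by 5–8 mm on some positions, so I relied on the wrist camera for the grasp. All three agreed on the panel's centre to about 2 mm.

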